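Shim a rocking stirring hotplate

TASK

The stirring hotplate rocks, because its front left screw foot (front left as you face its knobs) has seized too high and hangs clear of the bench. Push the loose rubber wedge along the bench, thin end first, under that foot until it is tight and the hotplate stands firm, then press down firmly with a fingertip on the top of the housing's corner above that foot to make sure it no longer rocks, and leave the wedge in place. Do not lift the wedge, and do not shift the hotplate or disturb the glassware or dishes.

Things in the scene. Friction and masses are not known exactly. Their poses are not given: they have to be found in the camera images.
- hotplate: Stirring hotplate, loose, 2.4 kg. Origin at bench level under its middle; x to its back, y to its left as one faces its knobs. Housing 290 mm (x) by 180 mm (y), from 18 to 78 mm high, sloping front panel with knobs; square white plate, 98 mm high, over x -40 to +140 mm; thin rod 310 mm high at its back right. Four feet 24 mm across at x +-115, y +-70 mm; it rests on three
- foot_bottom (a point): Centre of the underside of the short front left screw foot (hotplate x -115, y +70 mm): round pad 24 mm across, flat part 18 mm across, chamfered, hanging 5 to 8.5 mm clear of the bench (varies). It is rigid. The wedge may come in from any open side. Once it touches, the push rises within a few mm; tight at 4 to 10 N, it stays by friction; harder shoves begin to shift the hotplate
- corner_top (a point): The spot to press: on the housing's flat top deck over the short foot (hotplate x -100, y +68 mm), 78 mm above the bench; the deck's front edge is 22 mm before it, the left side 22 mm to its left. Unshimmed, 2 to 7 N down here rocks the hotplate by 2 to 4 degrees; a firm press to check is 8 to 15 N
- wedge: Loose black rubber wedge like a small door stop, 60 g: 90 mm long, 40 mm wide, 2 mm thick at the thin end and 18 mm at the upright thick end, slope even. Origin at the centre of its underside; own x points to the thin end, z up. Lies flat on the bench, thin end roughly towards the short foot 6 to 13 cm from its centre
- beaker: Empty glass beaker, 68 mm across, 88 mm high, standing on the hotplate's white plate; origin at the centre of its underside. To be left alone
- vial: Small glass vial, 28 mm across, 55 mm high, on the bench before the hotplate; origin at the centre of its underside. To be left alone
- petri_dishes: Two stacked dishes, 92 mm across, 30 mm high, on the bench to the left of the hotplate; origin at the centre of the underside. To be left alone
Mind the look-alikes: they are no part of the job. What is meant by the wedge is not green or yellow, and is the larger of those in its own colour.

How it is judged:
On the way, in this order (a step that is already met when the one before it is completed fails the run):
1. the wedge is pushed under the short foot, thin end first, and tight against it (x of foot_bottom in the frame of wedge between 0 and 0.046 m and y of foot_bottom in the frame of wedge between -0.018 and 0.018 m and contact force between wedge and hotplate above 0.3 N), for 0.2 s.
2. the fingers press the housing's corner above the foot with at least 4 N; the wedge takes the load and the hotplate stays within 0.7 degrees of level (contact force between the fingers and hotplate above 4 N and horizontal distance between the grasp point and corner_top below 0.06 m and contact force between wedge and hotplate above 2 N and angle between hotplate's own z axis and vertical below 0.012 rad), for 0.2 s.
At the end, for the whole second after the job is handed in: The wedge lies under the short foot (the foot's centre over the thin half of the wedge and no more than 18 mm off its centre line), carries some of the hotplate's weight (over 0.3 N), the hotplate is within 0.7 degrees of level, and all is at rest (all of step 1 and angle between hotplate's own z axis and vertical below 0.012 rad and linear speed of each of hotplate, wedge below 0.02 m/s); the robot touches nothing.
It fails at once if the wedge is lifted off the bench or stood up (height (world z) of wedge above 0.012 m or angle between wedge's own z axis and vertical above 0.4 rad).
It fails at once if the hotplate is shifted by more than 25 mm or tipped (distance of hotplate from where it was at the start of the episode above 0.025 m or angle between hotplate's own z axis and vertical above 0.13 rad).
It fails at once if the glassware or the dishes are moved by more than 40 mm or tipped (distance of any of beaker, vial, petri_dishes from where it was at the start of the episode above 0.04 m or angle between any of beaker, vial's own z axis and vertical above 0.4 rad).
It also fails if it takes over 51 s, if anything falls off the work surface, if the arm or the gripper's body presses on something with over 40 N, if the wrist force passes 120 N, or if a joint passes its speed limit or range.

ROBOT

A 6-joint arm with a two-finger parallel gripper is mounted at the origin on the work surface. World frame = base frame: x ahead of the robot, y to its left, z up, the work surface at z = 0. Lengths are in m, angles in rad, forces in N, time in s.
With the tool pointing down it reaches from about 0.225 to 0.875 m from the base axis. Payload 3.4 kg.
Tool frame: the origin (TCP) lies at the very end of the fingers, on their centre line; the grasp point (between the pads) lies 19 mm behind it; z points along the fingers, x is the direction in which the jaws open and shut, and the axes are right-handed (so a half turn about z gives the same grasp; the last joint's range is limited). The gripper opens to 85 mm and grips with 20 to 120 N. Pads are 22 mm wide; open, the fingers measure 114 mm over their backs; the gripper's body (76 mm by 85 mm) begins 54 mm behind the grasp point. The pads swing forward as they close: fully open they stand 13 mm farther back than shut.
Start: joints at [-1.315, 0.276, 1.505, -0, 1.361, -0.121], TCP at [0.212, -0.535, 0.231] pointing down, gripper open.
Joint ranges: [-2.89, 2.89], [-0.75, 2.08], [0.22, 2.7], [-1.18, 4.32], [0.11, 2.71], [-2.7, 2.7]. Speed limits (rad/s): [2.57, 2.57, 3.14, 3.14, 3.14, 3.14].

INTERFACE

Orientations are given as a unit quaternion [w, x, y, z].
In Python, from rig import manip gives the robot as it stands.
- The arm moves only by the tool carry_out, never from a script. Its argument "series" is a list of rows, each a list of 2 entries, a list of its own where there are three numbers: the shift along the tool's x, y, z in mm, then the turn about the tool's z in degrees. A call has 1 to 10 rows; each row shifts and turns the pose as measured when the row begins, along the tool's axes as they then stand; what a row does not reach is not made up. A row lasts 1/12 s, in which the tool goes at most 41.7 mm and 7.16 degrees, less where a joint would pass 70% of its speed; a pose out of reach is approached as far as the arm can. A call is refused whole if a number of a shift passes 41.7 or a number of a turn 7.16, either way. A call with a gripper value outside its range is refused whole. "fingers" is the finger opening in mm, from 0 to 85.4, set as the call begins (left out, the last holds). The fingers move at their own pace and stop on an object; "squeeze" is the grip in N (left out, the last holds). Time passes only in rows, so rows that do not move let the fingers close. It gives the time, the measured TCP pose, the force and the opening at its end, in the units of the state.
- manip.get_state(): the state, without advancing time (a new reading comes with each control period).
- manip.get_image(name): name is "side" or "top"; returns a dict with "frame" (384x512x3 uint8, blue, green, red), "K" (3x3 intrinsics, pixels), "k1" (the pictures are not rectified: a ray, as slopes to the right and down, at radius r is drawn at 1 + k1 r^2 times it, then the intrinsics apply), "rvec" (rotation vector, rad) and "tvec" (3), from world to camera coordinates, as OpenCV has them. Camera axes: x right, y down, z forward; pixel columns grow to the right and rows downward; lengths in m; the calibration is good to about 2 mm. A picture is of the moment at which its call begins. There is no depth.
- manip.sign_off(): hands the job in, once; it reports no verdict.
The state is a dict: "clock": time; "qpos": joint angles; "qd": joint speeds; "effort": joint torques, N m; "position": TCP position; "ee_rot": TCP orientation; "contact_force": force on the tool from outside, world axes, zero at the start; "moment": the same for the moment, N m; "width": finger opening in m.
Only numpy, scipy, OpenCV 4.12 (cv2) and the standard library are available. Lean on these libraries where they do the work, as an engineer would, in place of code of your own. Each camera call takes 0.05 s, during which the arm holds its last target. There are 200 camera calls.

## Working session

There is one attempt and no reset: what is moved stays moved. The work goes in short steps, Python scripts to look and compute and a tool call to move; the robot and the scene stay as the last step left them, time stands still between calls to the robot, and variables do not carry over. Pictures are saved under pics/ and viewed, about 8 in all and at most 12, crops included, and the job is handed in when it is done.

Besides the shell and the picture viewer there is one more tool, called by a JSON object that holds its "name" and its "arguments". carry_out: Moves the arm, as the interface text tells. Its arguments: {"type":"object","properties":{"series":{"type":"array","items":{"type":"array"}},"fingers":{"type":"number"},"squeeze":{"type":"number"}},"required":["series"]}

```bash
mkdir -p pics; cat > h.py <<'E'
import numpy as np, cv2
from rig import manip
def grab(n,f):
    d=manip.get_image(n); cv2.imwrite('pics/'+f,d['frame']); np.savez('pics/'+n+'.npz',**{k:np.array(v) for k,v in d.items()}); return d
def load(n): return dict(np.load('pics/'+n+'.npz'))
def ray(d,px):
    px=np.atleast_2d(np.array(px,float)); K=d['K']; k=float(d['k1'])
    m=np.c_[(px[:,0]-K[0,2])/K[0,0],(px[:,1]-K[1,2])/K[1,1]]
    u=m.copy()
    for _ in range(30): u=m/(1+k*(u**2).sum(1,keepdims=True))
    R=cv2.Rodrigues(np.array(d['rvec'],float))[0]; t=np.array(d['tvec'],float).ravel()
    return -R.T@t, np.c_[u,np.ones(len(u))]@R
def plane(d,px,z):
    o,v=ray(d,px); return o+v*((z-o[2])/v[:,2])[:,None]
def proj(d,P):
    R=cv2.Rodrigues(np.array(d['rvec'],float))[0]; c=np.atleast_2d(P)@R.T+np.array(d['tvec'],float).ravel()
    u=c[:,:2]/c[:,2:]; u=u*(1+float(d['k1'])*(u**2).sum(1,keepdims=True)); K=d['K']
    return np.c_[u[:,0]*K[0,0]+K[0,2],u[:,1]*K[1,1]+K[1,2]]
E
python3 - <<'E'
from h import *
for n in('top','side'):
    d=grab(n,n+'0.png'); print(n,ray(d,[256,192]))
a=np.vstack([cv2.imread('pics/top0.png')]);cv2.imwrite('pics/top0b.png',cv2.resize(a,(800,600),interpolation=cv2.INTER_CUBIC))
a=cv2.imread('pics/side0.png');cv2.imwrite('pics/side0b.png',cv2.resize(a,(800,600),interpolation=cv2.INTER_CUBIC))
print(manip.get_state())
E
```

```text
top (array([0.51331944, 0.11816942, 0.85569431]), array([[ 0.09750193, -0.03381203, -0.99467166]]))
side (array([0.25426283, 0.54816553, 0.71020571]), array([[ 0.40287687, -0.53366005, -0.74358642]]))
{'clock': 0.1, 'qpos': array([-1.31499492e+00,  2.76549993e-01,  1.50601603e+00, -1.20723449e-05,
        1.36074101e+00, -1.21024158e-01]), 'qd': array([-8.46647321e-04, -3.01020114e-03, -2.42226067e-03, -8.06964497e-04,
        5.78637199e-05,  5.13934394e-04]), 'effort': array([ 2.17767083e-03, -4.17698586e+01, -2.46403456e+01, -1.01145240e-04,
        5.70525895e-03,  3.70267614e-06]), 'position': array([ 0.21143658, -0.5341889 ,  0.23051205]), 'ee_rot': array([-5.59487288e-04,  8.27034450e-01, -5.62150588e-01, -6.49445407e-04]), 'contact_force': array([0.00493587, 0.30635322, 1.32940902]), 'moment': array([-0.02803305, -0.00577725,  0.01337762]), 'width': 0.08562537146176427}
```

View pics/top0b.png

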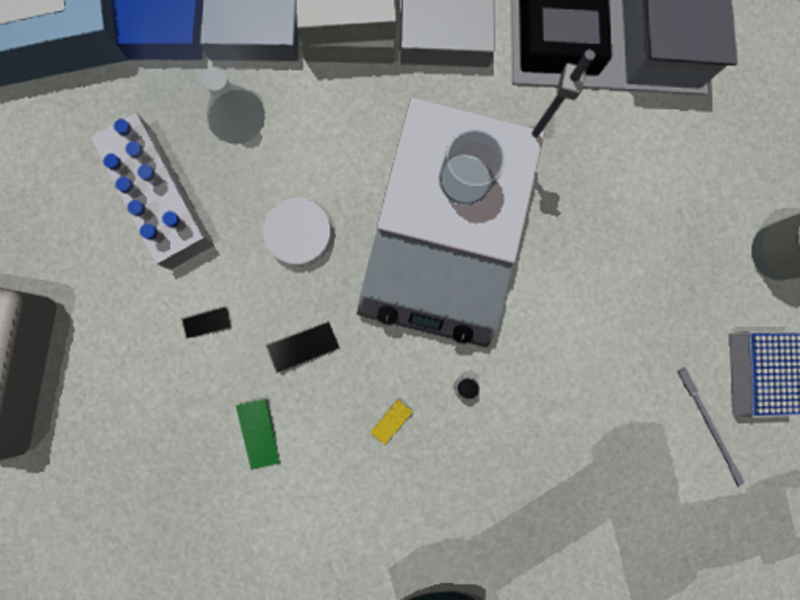

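View pics/side0b.png

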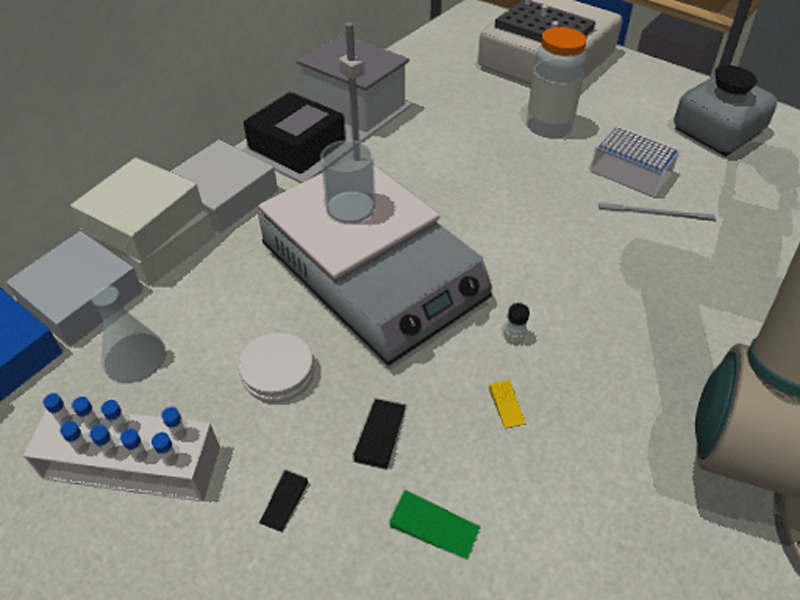

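The top view (800x600) shows the big black wedge at about (303,347), and its right end faces the hotplate's front left corner at (362,312). The smaller black look-alike is at (206,322). The vial is at (467,388), the dishes are at (297,231), and the white plate's corners are at about (410,98), (540,138), (512,263) and (380,232). Next I'll measure these.

```bash
cat > m.py <<'E'
from h import *
def quad(mask,near):
    cs,_=cv2.findContours(mask.astype(np.uint8),cv2.RETR_EXTERNAL,cv2.CHAIN_APPROX_NONE)
    cs=[c for c in cs if cv2.contourArea(c)>150]
    c=min(cs,key=lambda c:np.linalg.norm(c.mean((0,1))-near))
    h=cv2.convexHull(c)
    for e in np.linspace(.01,.15,60):
        a=cv2.approxPolyDP(h,e*cv2.arcLength(h,True),True)
        if len(a)<=4: break
    # refine: fit lines to contour points per side
    p=c[:,0].astype(float); a=a[:,0].astype(float); L=[]
    for i in range(len(a)):
        u,v=a[i],a[(i+1)%len(a)]; t=(p-u)@(v-u)/((v-u)@(v-u)); n=np.array([v[1]-u[1],u[0]-v[0]])/np.linalg.norm(v-u)
        s=p[(t>.12)&(t<.88)&(abs((p-u)@n)<2)]
        if len(s)<3: s=np.array([u,v])
        x=cv2.fitLine(s.astype(np.float32),cv2.DIST_HUBER,0,.01,.01).ravel(); L.append(np.cross([x[2],x[3],1],[x[2]+x[0],x[3]+x[1],1]))
    o=[np.cross(L[i-1],L[i]) for i in range(len(L))]
    return np.array([q[:2]/q[2] for q in o]),cv2.contourArea(c)
def dark(f): return f.max(2)<30
def pink(f): b,g,r=[f[...,i].astype(int) for i in range(3)]; return (r>g+5)&(r>150)
E
python3 - <<'E'
from m import *
np.set_printoptions(precision=4,suppress=True)
W={};
for n,w,p in(('top',(194,222),(294,115)),('side',(243,277),(224,142))):
    d=load(n); f=d['frame']
    print(n,[f[y,x] for x,y in ((194,222),(270,110),(294,140),(290,170))] if n=='top' else [f[y,x] for x,y in ((243,277),(200,140),(250,150),(270,160))])
    q,a=quad(dark(f),w); print('wedge',a,q); print(plane(d,q,0)); print(plane(d,q,.018))
    q,a=quad(pink(f),p); print('plate',a,q); P=plane(d,q,.098); print(P,np.linalg.norm(P-np.roll(P,-1,0),axis=1))
d=load('top');print('vial base~',plane(d,[[299,250]],.05),'petri',plane(d,[[190,148]],.03))
E
```

```text
top [array([17, 18, 17], dtype=uint8), array([189, 182, 181], dtype=uint8), array([191, 183, 182], dtype=uint8), array([126, 121, 113], dtype=uint8)]
wedge 496.0 [[209.3275 207.0087]
 [215.499  221.6585]
 [181.4033 235.1836]
 [185.7859 215.9042]]
[[0.5628 0.1894 0.    ]
 [0.5315 0.1754 0.    ]
 [0.5013 0.2478 0.    ]
 [0.5428 0.2396 0.    ]]
[[0.5618 0.1879 0.018 ]
 [0.5311 0.1742 0.018 ]
 [0.5015 0.2451 0.018 ]
 [0.5421 0.2371 0.018 ]]
plate 315.0 [[254.314  255.8207]
 [263.1163 263.1345]
 [245.4627 283.9662]
 [236.79   275.8009]]
[[0.4657 0.0938 0.098 ]
 [0.4521 0.0769 0.098 ]
 [0.4126 0.1098 0.098 ]
 [0.4277 0.1264 0.098 ]] [0.0217 0.0514 0.0225 0.0501]
side [array([27, 30, 30], dtype=uint8), array([177, 181, 189], dtype=uint8), array([178, 180, 189], dtype=uint8), array([121, 121, 116], dtype=uint8)]
wedge 805.0 [[240.5958 255.661 ]
 [258.2278 260.0417]
 [246.7276 298.6878]
 [225.3076 293.6869]]
[[0.5638 0.1881 0.    ]
 [0.5306 0.1758 0.    ]
 [0.4979 0.2542 0.    ]
 [0.535  0.2695 0.    ]]
[[0.5559 0.1973 0.018 ]
 [0.5236 0.1852 0.018 ]
 [0.4917 0.2616 0.018 ]
 [0.5279 0.2766 0.018 ]]
plate 2984.5 [[280.5565 136.8513]
 [212.925  175.6036]
 [163.7307 129.6551]
 [241.0176 107.3443]]
[[ 0.6386 -0.0479  0.098 ]
 [ 0.6787  0.1246  0.098 ]
 [ 0.8555  0.0832  0.098 ]
 [ 0.7692 -0.0783  0.098 ]] [0.1771 0.1816 0.1832 0.1341]
vial base~ [[0.4754 0.0016 0.05  ]] petri [[0.6852 0.2311 0.03  ]]
```

```bash
python3 - <<'E'
from m import *
np.set_printoptions(precision=4,suppress=True)
d=load('top');f=d['frame']
q,a=quad(f.max(2)<50,(194,222)); print('wedge',a); 
for z in(0,.018): P=plane(d,q,z); print(P,np.linalg.norm(P-np.roll(P,-1,0),axis=1))
hsv=cv2.cvtColor(f,cv2.COLOR_BGR2HSV)
print('bench',f[230,150],'plate',f[140,260],f[80,275])
m=(f[...,0].astype(int)>=f[...,1]+4)&(f.max(2)>150)
q,a=quad(m,(294,115)); P=plane(d,q,.098); print('plate',a,q,P,np.linalg.norm(P-np.roll(P,-1,0),axis=1))
s=load('side')
q,a=quad(s['frame'].max(2)<60,(243,277)); P=plane(s,q,0); print('side wedge',a,q); print(P,np.linalg.norm(P-np.roll(P,-1,0),axis=1));
c=f[190:235,165:250];x=cv2.resize(c,None,fx=4.5,fy=4.5,interpolation=cv2.INTER_CUBIC)
c2=s['frame'][200:310,190:330];y=cv2.resize(c2,None,fx=2.7,fy=2.7,interpolation=cv2.INTER_CUBIC)
o=np.zeros((max(x.shape[0],y.shape[0]),x.shape[1]+y.shape[1],3),np.uint8);o[:x.shape[0],:x.shape[1]]=x;o[:y.shape[0],x.shape[1]:]=y
cv2.imwrite('pics/c.png',cv2.convertScaleAbs(o,alpha=1.6))
E
```

```text
wedge 655.0
[[0.564  0.189  0.    ]
 [0.5308 0.1741 0.    ]
 [0.494  0.2616 0.    ]
 [0.5363 0.2567 0.    ]] [0.0364 0.0949 0.0426 0.0731]
[[0.5629 0.1875 0.018 ]
 [0.5305 0.1729 0.018 ]
 [0.4944 0.2585 0.018 ]
 [0.5359 0.2538 0.018 ]] [0.0356 0.0929 0.0417 0.0716]
bench [160 167 165] plate [190 183 182] [189 182 181]
plate 7358.0 [[263.3686  62.4557]
 [344.4425  83.775 ]
 [328.8744 166.4336]
 [242.061  144.808 ]] [[ 0.8493  0.0814  0.098 ]
 [ 0.8102 -0.0829  0.098 ]
 [ 0.6405 -0.0496  0.098 ]
 [ 0.6794  0.1209  0.098 ]] [0.1689 0.173  0.1749 0.1744]
side wedge 840.5 [[240.2689 255.4482]
 [258.7382 259.4572]
 [246.7482 298.746 ]
 [224.9505 294.263 ]]
[[0.5646 0.1881 0.    ]
 [0.5306 0.1741 0.    ]
 [0.4978 0.2543 0.    ]
 [0.5347 0.2708 0.    ]] [0.0367 0.0866 0.0405 0.0879]
```

View pics/c.png

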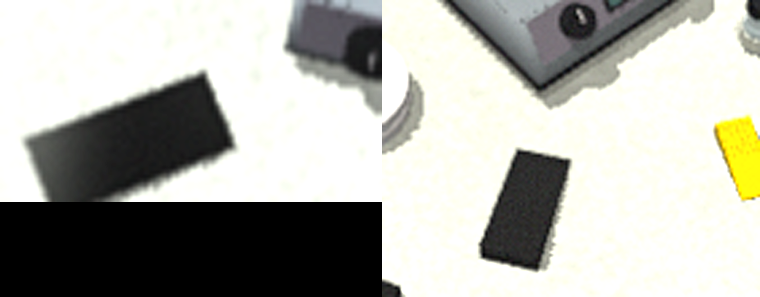

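The side view agrees with the top view. The wedge's thin edge centre is at about (0.547, 0.181) and its heading is -67.3°, with the thick face visible at the lower end of the crop. I get the hotplate at about (0.698, 0.028) with yaw -13°, and the short foot at about (0.602, 0.122). Next is a planning helper for the moves.

```bash
cat > g.py <<'E'
from h import *
from scipy.spatial.transform import Rotation as Ro
def st():
    s=manip.get_state(); R=Ro.from_quat(s['ee_rot'],scalar_first=True).as_matrix(); return s,R,np.degrees(np.arctan2(R[1,0],R[0,0]))
def rows(way,step=40,tstep=7,p=None,yaw=None):
    s,R,y0=st(); p=s['position'] if p is None else p; yaw=y0 if yaw is None else yaw; out=[]
    for x,y,z,w in way:
        t=np.array([x,y,z]); n=int(np.ceil(max(np.linalg.norm(t-p)*1e3/step,abs(w-yaw)/tstep,1)))
        for i in range(n):
            d=(t-p)/n*1e3; c,k=np.cos(np.radians(yaw+(w-yaw)/n*i)),np.sin(np.radians(yaw+(w-yaw)/n*i))
            out.append([[round(d[0]*c+d[1]*k,1),round(d[0]*k-d[1]*c,1),round(-d[2],1)],round(-(w-yaw)/n,2)])
        p,yaw=t,w
    print('z axis',R[:,2].round(3),'yaw',y0.round(2),'pos',s['position'].round(4),'F',s['contact_force'].round(2),'w',s['width']); print(str(out).replace(' ',''))
    return out
E
python3 - <<'E'
from g import *
rows([(.501,.292,.2,22.7)])
d=load('side'); print(plane(d,[[248.5,233]],.018))
E
```

```text
z axis [-0.     0.002 -1.   ] yaw -68.41 pos [ 0.2114 -0.5342  0.2305] F [0.   0.31 1.33] w 0.08562537146176427
[[[np.float64(-30.1),np.float64(-26.1),np.float64(1.4)],np.float64(-4.14)],[[np.float64(-28.1),np.float64(-28.2),np.float64(1.4)],np.float64(-4.14)],[[np.float64(-26.0),np.float64(-30.1),np.float64(1.4)],np.float64(-4.14)],[[np.float64(-23.8),np.float64(-31.9),np.float64(1.4)],np.float64(-4.14)],[[np.float64(-21.4),np.float64(-33.6),np.float64(1.4)],np.float64(-4.14)],[[np.float64(-18.9),np.float64(-35.0),np.float64(1.4)],np.float64(-4.14)],[[np.float64(-16.3),np.float64(-36.3),np.float64(1.4)],np.float64(-4.14)],[[np.float64(-13.7),np.float64(-37.4),np.float64(1.4)],np.float64(-4.14)],[[np.float64(-10.9),np.float64(-38.3),np.float64(1.4)],np.float64(-4.14)],[[np.float64(-8.2),np.float64(-38.9),np.float64(1.4)],np.float64(-4.14)],[[np.float64(-5.3),np.float64(-39.4),np.float64(1.4)],np.float64(-4.14)],[[np.float64(-2.5),np.float64(-39.7),np.float64(1.4)],np.float64(-4.14)],[[np.float64(0.4),np.float64(-39.8),np.float64(1.4)],np.float64(-4.14)],[[np.float64(3.3),np.float64(-39.7),np.float64(1.4)],np.float64(-4.14)],[[np.float64(6.1),np.float64(-39.3),np.float64(1.4)],np.float64(-4.14)],[[np.float64(9.0),np.float64(-38.8),np.float64(1.4)],np.float64(-4.14)],[[np.float64(11.7),np.float64(-38.0),np.float64(1.4)],np.float64(-4.14)],[[np.float64(14.5),np.float64(-37.1),np.float64(1.4)],np.float64(-4.14)],[[np.float64(17.1),np.float64(-35.9),np.float64(1.4)],np.float64(-4.14)],[[np.float64(19.7),np.float64(-34.6),np.float64(1.4)],np.float64(-4.14)],[[np.float64(22.1),np.float64(-33.1),np.float64(1.4)],np.float64(-4.14)],[[np.float64(24.4),np.float64(-31.4),np.float64(1.4)],np.float64(-4.14)]]
[[0.57630662 0.14638682 0.018     ]]
```

The housing's lower front-left corner measures (0.576, 0.146) against a predicted (0.577, 0.148), so the hotplate pose holds.

{"name": "carry_out", "arguments": {"series": [[[-30,-26,0],-4.1],[[-28,-28,0],-4.1],[[-26,-30,0],-4.1],[[-24,-32,0],-4.1],[[-21,-34,0],-4.1],[[-19,-35,0],-4.1],[[-16,-36,0],-4.1],[[-14,-37,0],-4.1],[[-11,-38,0],-4.1],[[-8,-39,0],-4.1]], "fingers": 15}}

```text
clock: 0.93
position: [0.3401, -0.1503, 0.2246]
ee_rot: [-0.002, 0.974, -0.228, -0.002]
contact_force: [0.6, 0.2, 0.3]
width: 0.0152
```

{"name": "carry_out", "arguments": {"series": [[[-5,-39,0],-4.1],[[-2,-40,0],-4.1],[[0,-40,0],-4.1],[[3,-40,0],-4.1],[[6,-39,0],-4.1],[[9,-39,0],-4.1],[[12,-38,0],-4.1],[[14,-37,0],-4.1],[[17,-36,0],-4.1],[[20,-35,0],-4.1]]}}

```text
clock: 1.77
position: [0.46, 0.2479, 0.2245]
ee_rot: [-0.001, 0.989, 0.147, -0.001]
contact_force: [0.4, -0.7, 0.7]
width: 0.015
```

```bash
sed -i 's/round(d\[0\]\*c+d\[1\]\*k,1),round(d\[0\]\*k-d\[1\]\*c,1),round(-d\[2\],1)\],round(-(w-yaw)\/n,2)/float(round(d[0]*c+d[1]*k,1)),float(round(d[0]*k-d[1]*c,1)),float(round(-d[2],1))],float(round(-(w-yaw)\/n,2))/' g.py
python3 - <<'E'
from g import *
rows([(.501,.292,.15,22.7),(.501,.292,.005,22.7)])
E
```

```text
z axis [-0.003  0.002 -1.   ] yaw 16.86 pos [0.46   0.2479 0.2245] F [ 0.36 -0.7   0.71] w 0.014981820497705458
[[[17.3,-10.1,24.8],-1.95],[[17.7,-9.5,24.8],-1.95],[[18.0,-8.9,24.8],-1.95],[[0.0,0.0,36.2],-0.0],[[0.0,0.0,36.2],-0.0],[[0.0,0.0,36.2],-0.0],[[0.0,0.0,36.2],-0.0]]
```

{"name": "carry_out", "arguments": {"series": [[[17,-10,25],-2],[[18,-10,25],-2],[[18,-9,25],-2],[[0,0,35],0],[[0,0,35],0],[[0,0,35],0],[[0,0,20],0],[[0,0,10],0],[[0,0,0],0]]}}

```text
clock: 2.52
position: [0.5053, 0.3096, 0.0036]
ee_rot: [-0.003, 0.978, 0.209, 0.002]
contact_force: [0.3, 0.6, 0.2]
width: 0.0147
```

```bash
python3 - <<'E'
from m import *
from g import *
for n in('top','side'): grab(n,n+'1.png')
t=load('top')['frame'][150:300,120:330];s=load('side')['frame'][190:340,190:330]
t=cv2.resize(t,None,fx=2.2,fy=2.2,interpolation=3);s=cv2.resize(s,None,fx=2.2,fy=2.2,interpolation=3)
cv2.imwrite('pics/c1.png',cv2.convertScaleAbs(np.hstack([t,s]),alpha=1.6))
rows([(.501,.292,.005,22.7)])
E
```

```text
z axis [ 0.006  0.009 -1.   ] yaw 24.08 pos [0.5069 0.3102 0.0061] F [ 0.14 -0.34 -0.32] w 0.01488099466490598
[[[-12.9,14.2,1.1],1.38]]
```

View pics/c1.png

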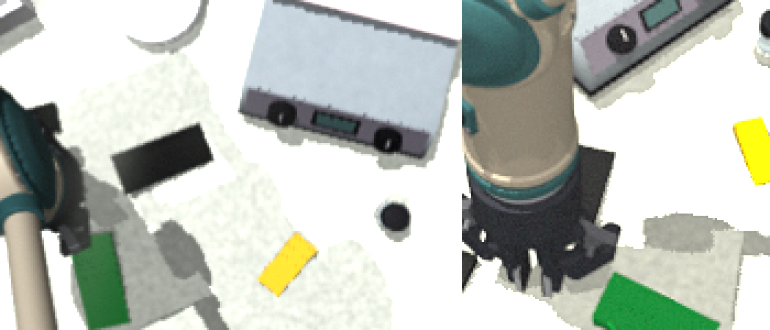

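The crop shows the gripper standing behind the wedge's thick end, and the wedge hasn't moved. The wedge needs about 32° of turn over a 97 mm arc. I'll plan that push with two-finger contact.

```bash
cat > arc.py <<'E'
from g import *
def arc(c,phi,foot,stop,n,back=.056):
    # constant-curvature path of wedge centre so that foot ends on axis at x=stop
    a=np.radians(phi); r=np.array(foot)-c; L=np.array([np.cos(a)*r[0]+np.sin(a)*r[1],-np.sin(a)*r[0]+np.cos(a)*r[1]])
    from scipy.optimize import fsolve
    def pt(k,s): return np.array([np.sin(k*s)/k,(1-np.cos(k*s))/k])
    def e(v):
        k,s=v; return pt(k,s)+stop*np.array([np.cos(k*s),np.sin(k*s)])-L
    k,s=fsolve(e,[np.sign(L[1])*3,np.hypot(*L)-stop]); R=np.array([[np.cos(a),-np.sin(a)],[np.sin(a),np.cos(a)]])
    print('local foot',L,'k',k,'s',s,'turn',np.degrees(k*s)); w=[]
    for i in range(1,n+1):
        q=s*i/n; h=a+k*q; p=c+R@pt(k,q)-back*np.array([np.cos(h),np.sin(h)]); w.append((p[0],p[1],.006,np.degrees(h)+90))
    return w
E
python3 - <<'E'
from arc import *
w=arc(np.array([.530,.223]),-67.3,[.602,.122],.05,9)
rows([(.5065,.279,.006,22.7)]+w,step=15)
print(np.round(w[-1],4))
E
```

```text
local foot [0.12096158 0.02744623] k 4.260183494938032 s 0.0747301518402751 turn 18.240922684379974
z axis [ 0.006  0.009 -1.   ] yaw 24.08 pos [0.5069 0.3102 0.0061] F [ 0.14 -0.34 -0.32] w 0.01488099466490598
[[[-4.4,9.4,0.0],0.46],[[-4.3,9.5,0.0],0.46],[[-4.2,9.5,0.0],0.46],[[-1.8,13.1,-0.0],-2.03],[[-1.8,8.3,-0.0],-2.03],[[-1.8,8.3,-0.0],-2.03],[[-1.8,8.3,-0.0],-2.03],[[-1.8,8.3,-0.0],-2.03],[[-1.8,8.3,-0.0],-2.03],[[-1.8,8.3,-0.0],-2.03],[[-1.8,8.3,-0.0],-2.03],[[-1.8,8.3,-0.0],-2.03]]
[5.32500e-01 2.02100e-01 6.00000e-03 4.09409e+01]
```

{"name": "carry_out", "arguments": {"series": [[[-4.5,9.5,0],0.5],[[-4.5,9.5,0],0.5],[[-4.5,9.5,0],0.5],[[0,0,0],0]]}}

```text
clock: 2.95
position: [0.5088, 0.277, 0.0101]
ee_rot: [-0.004, 0.981, 0.195, 0.008]
contact_force: [-1.2, -1.1, -0.3]
width: 0.0149
```

```bash
python3 - <<'E'
from arc import *
w=arc(np.array([.530,.223]),-67.3,[.602,.122],.05,9)
rows(w,step=15)
E
```

```text
local foot [0.12096158 0.02744623] k 4.260183494938032 s 0.0747301518402751 turn 18.240922684379974
z axis [ 0.014  0.012 -1.   ] yaw 22.51 pos [0.5088 0.277  0.0101] F [-1.16 -1.05 -0.3 ] w 0.014929131696144125
[[[-3.0,10.3,4.1],-2.22],[[-1.8,8.3,-0.0],-2.03],[[-1.8,8.3,-0.0],-2.03],[[-1.8,8.3,-0.0],-2.03],[[-1.8,8.3,-0.0],-2.03],[[-1.8,8.3,-0.0],-2.03],[[-1.8,8.3,-0.0],-2.03],[[-1.8,8.3,-0.0],-2.03],[[-1.8,8.3,-0.0],-2.03]]
```

{"name": "carry_out", "arguments": {"series": [[[-3,10,4],-2],[[-2,8,1],-2],[[-2,8,1],-2],[[-2,8,1],-2],[[0,0,0],0]]}}

```text
clock: 3.37
position: [0.5183, 0.2394, 0.0081]
ee_rot: [-0.005, 0.965, 0.264, 0.013]
contact_force: [-0.4, -0.5, 0.2]
width: 0.0147
```

```bash
python3 - <<'E'
from m import *
from g import *
for n in('top','side'): grab(n,n+'2.png')
t=load('top')['frame'][150:270,140:300];s=load('side')['frame'][190:310,190:330]
t=cv2.resize(t,None,fx=2.6,fy=2.6,interpolation=3);s=cv2.resize(s,None,fx=2.6,fy=2.6,interpolation=3)
cv2.imwrite('pics/c2.png',cv2.convertScaleAbs(np.hstack([t,s]),alpha=1.6))
rows([(.501,.292,.005,22.7)])
E
```

```text
z axis [ 0.023  0.017 -1.   ] yaw 30.5 pos [0.5182 0.2405 0.0081] F [0.68 0.24 0.51] w 0.015275288229240883
[[[5.7,-26.5,1.6],3.9],[[3.8,-26.9,1.6],3.9]]
```

View pics/c2.png

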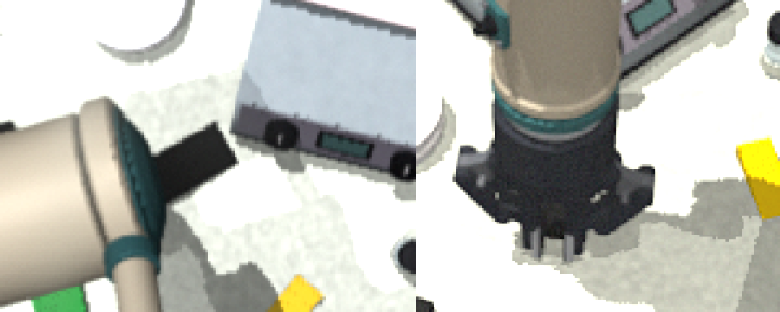

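The wedge is moving ahead of the gripper. Its thin end in the top crop is at (218,124)-(237,160). I'll measure its pose from the visible front part.

```bash
cat > wp.py <<'E'
from m import *
from arc import *
def wpose(x0,x1=None):
    d=load('top'); f=d['frame']; m=(f.max(2)<50); m[:,:x0]=0
    if x1: m[:,x1:]=0
    m[:190]=0; m[250:]=0
    cs,_=cv2.findContours(m.astype(np.uint8),cv2.RETR_EXTERNAL,cv2.CHAIN_APPROX_NONE)
    c=max(cs,key=cv2.contourArea); r=cv2.minAreaRect(c); b=cv2.boxPoints(r); P=plane(d,b,.003)[:,:2]
    print(b.round(1).tolist(),P.round(4).tolist(),np.linalg.norm(P-np.roll(P,-1,0),axis=1).round(4))
    return P
E
python3 - <<'E'
from wp import *
P=wpose(206)
E
```

```text
[[228.3000030517578, 202.6999969482422], [231.1999969482422, 191.10000610351562], [314.1000061035156, 211.39999389648438], [311.29998779296875, 223.0]] [[0.5727, 0.1485], [0.5978, 0.1429], [0.5568, -0.0377], [0.5316, -0.0316]] [0.0257 0.1853 0.0259 0.1847]
```

```bash
sed -i 's/c=max(cs,key=cv2.contourArea)/print([(cv2.contourArea(k),k[:,0].mean(0).round(0).tolist()) for k in cs if cv2.contourArea(k)>30]); c=max(cs,key=cv2.contourArea)/' wp.py
python3 - <<'E'
from wp import *
P=wpose(206,234)
d=load('top');f=d['frame'].max(2)
for y in range(192,222,2): print(y,f[y,198:240].tolist())
print(plane(d,[[223.8,197.7],[231.2,211.5]],.002))
E
```

```text
[(390.5, [216.0, 212.0])]
[[197.1999969482422, 211.3000030517578], [221.6999969482422, 196.60000610351562], [230.8000030517578, 211.6999969482422], [206.3000030517578, 226.39999389648438]] [[0.553, 0.215], [0.5857, 0.163], [0.5533, 0.1428], [0.5209, 0.1947]] [0.0614 0.0382 0.0613 0.038 ]
192 [148, 148, 152, 159, 161, 156, 147, 149, 153, 148, 147, 150, 151, 148, 151, 151, 152, 156, 156, 153, 153, 155, 152, 153, 150, 150, 154, 157, 155, 156, 154, 144, 96, 91, 67, 56, 55, 54, 54, 55, 56, 60]
194 [154, 153, 152, 152, 149, 152, 151, 152, 154, 153, 153, 150, 152, 154, 156, 153, 149, 146, 149, 155, 155, 155, 152, 152, 152, 150, 153, 154, 155, 152, 152, 120, 84, 79, 57, 54, 55, 55, 54, 55, 55, 53]
196 [157, 161, 158, 152, 148, 152, 153, 151, 152, 154, 152, 147, 149, 151, 152, 152, 149, 149, 150, 153, 155, 158, 157, 132, 118, 124, 146, 153, 153, 151, 146, 84, 69, 64, 56, 55, 55, 55, 55, 55, 54, 54]
198 [158, 161, 159, 151, 147, 148, 149, 150, 151, 154, 153, 150, 152, 155, 153, 148, 151, 154, 155, 155, 130, 76, 64, 32, 25, 68, 151, 161, 161, 158, 129, 64, 58, 57, 54, 54, 54, 56, 56, 54, 54, 55
[... 1438 characters left out ...]
, 128, 176, 180, 181, 184, 184, 180, 178, 180, 177, 174]
216 [23, 20, 19, 16, 17, 17, 18, 17, 18, 17, 17, 19, 18, 19, 20, 21, 21, 21, 21, 21, 20, 20, 19, 18, 20, 26, 51, 82, 133, 179, 181, 180, 180, 177, 175, 177, 181, 183, 185, 185, 182, 181]
218 [28, 21, 21, 19, 16, 17, 18, 16, 17, 16, 18, 17, 19, 18, 17, 18, 19, 22, 18, 19, 20, 22, 42, 65, 89, 141, 173, 177, 182, 180, 175, 173, 174, 180, 185, 186, 180, 177, 180, 184, 184, 180]
220 [29, 24, 21, 20, 16, 17, 17, 17, 17, 17, 18, 18, 18, 16, 17, 19, 18, 18, 21, 41, 83, 130, 147, 147, 171, 177, 178, 178, 178, 178, 178, 178, 180, 182, 186, 185, 180, 178, 180, 183, 183, 179]
[[0.5833772  0.15856412 0.002     ]
 [0.5538296  0.14199469 0.002     ]]
```

```bash
python3 - <<'E'
from wp import *
w=arc(np.array([.5455,.189]),-58.5,[.602,.122],.045,5,back=.058)
rows(w,step=15)
E
```

```text
local foot [0.08664806 0.01316677] k 4.655651871836772 s 0.04282252707511061 turn 11.422874973659544
z axis [ 0.023  0.017 -1.   ] yaw 30.5 pos [0.5182 0.2405 0.0081] F [0.68 0.24 0.51] w 0.015275288229240883
[[[-5.6,8.9,2.1],-3.29],[[-2.1,8.6,-0.0],-2.28],[[-2.1,8.6,-0.0],-2.28],[[-2.1,8.6,-0.0],-2.28],[[-2.1,8.6,-0.0],-2.28]]
```

{"name": "carry_out", "arguments": {"series": [[[-4,9,2],-3],[[-2,8,1],-2],[[-2,8,1],-2],[[-2,8,1],-2],[[0,0,0],0]]}}

```text
clock: 3.88
position: [0.5292, 0.2099, 0.0051]
ee_rot: [-0.005, 0.94, 0.34, 0.016]
contact_force: [1.1, -0.3, 0.7]
width: 0.0148
```

```bash
python3 - <<'E'
from wp import *
for n in('top','side'): grab(n,n+'3.png')
t=load('top')['frame'][150:270,140:300];s=load('side')['frame'][190:310,190:330]
t=cv2.resize(t,None,fx=2.6,fy=2.6,interpolation=3);s=cv2.resize(s,None,fx=2.6,fy=2.6,interpolation=3)
cv2.imwrite('pics/c3.png',cv2.convertScaleAbs(np.hstack([t,s]),alpha=1.6))
rows([(.501,.292,.005,22.7)])
E
```

```text
z axis [ 0.027  0.021 -0.999] yaw 39.65 pos [0.5288 0.2107 0.0052] F [-0.99 -0.22  0.25] w 0.014923845160645667
[[[10.2,-26.8,0.1],5.65],[[7.5,-27.7,0.1],5.65],[[4.7,-28.3,0.1],5.65]]
```

View pics/c3.png

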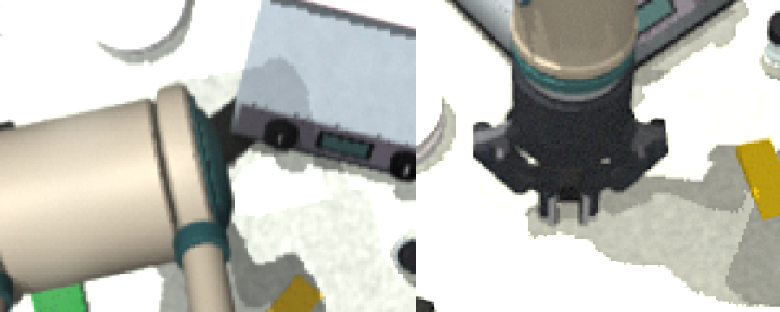

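The wedge's thin end is now under the housing's corner, with visible edges at crop (200,135)-(235,97) and (232,165)-(258,145). I'll check its lateral offset from those edges.

```bash
python3 - <<'E'
from wp import *
d=load('top');f=d['frame'].max(2)
for y in range(186,218,2): print(y,f[y,214:248].tolist())
for k in ([[216.9,201.9],[230.4,187.3]],[[229.2,213.5],[239.2,205.8]]):
    P=plane(d,k,.005)[:,:2]; u=P-[.602,.122]; a=np.radians(-50.35); print(P.round(4).tolist(),'along,lat rel foot',np.c_[u@[np.cos(a),np.sin(a)],u@[-np.sin(a),np.cos(a)]].round(4).tolist())
E
```

```text
186 [128, 149, 150, 151, 149, 147, 149, 150, 151, 153, 152, 155, 148, 146, 151, 148, 132, 122, 119, 119, 118, 118, 117, 118, 115, 116, 115, 117, 116, 117, 116, 119, 117, 116]
188 [55, 129, 147, 146, 144, 144, 145, 148, 150, 155, 154, 156, 157, 157, 129, 71, 58, 113, 118, 117, 116, 117, 118, 116, 116, 117, 118, 117, 116, 115, 113, 116, 116, 117]
190 [44, 76, 134, 146, 149, 152, 150, 152, 153, 156, 156, 133, 94, 46, 28, 30, 78, 103, 92, 74, 83, 88, 93, 68, 87, 111, 114, 113, 101, 113, 115, 116, 117, 117]
192 [50, 36, 42, 60, 113, 150, 154, 150, 135, 114, 72, 33, 24, 27, 25, 37, 89, 92, 66, 55, 53, 53, 53, 54, 56, 59, 60, 65, 81, 88, 95, 102, 110, 110]
194 [54, 41, 40, 41, 41, 73, 114, 73, 36, 26, 26, 27, 25, 25, 27, 50, 80, 79, 57, 55, 55, 53, 55, 54, 53, 53, 53, 53, 53, 52, 51, 52, 48, 58]
196 [57, 49, 44, 41, 40, 37, 33, 29, 28, 26, 27, 26, 27, 25, 28, 61, 68, 64, 54, 55, 54, 54, 54, 54, 53, 52, 53, 53, 52, 42, 28, 26, 20, 20]
198 [57, 57, 38, 50, 44, 40, 35, 35, 31, 27, 27, 26, 26, 25, 34, 57, 60, 57, 55, 55, 54, 54, 52, 53, 52, 53, 54, 51, 26, 18, 17, 18, 18, 17]
200 [56, 55, 44, 4
[... 828 characters left out ...]
164, 159, 127, 100, 103]
212 [151, 115, 85, 60, 55, 37, 33, 45, 40, 37, 37, 33, 24, 29, 40, 54, 85, 151, 161, 159, 156, 150, 152, 165, 166, 180, 181, 176, 176, 175, 177, 173, 110, 101]
214 [153, 129, 95, 76, 60, 41, 33, 49, 44, 37, 36, 35, 29, 61, 113, 119, 148, 153, 153, 167, 169, 176, 177, 178, 176, 171, 178, 178, 177, 180, 182, 182, 180, 148]
216 [150, 143, 111, 80, 56, 51, 36, 54, 45, 38, 35, 35, 29, 64, 152, 154, 152, 151, 160, 176, 179, 180, 184, 183, 180, 178, 178, 180, 179, 179, 177, 179, 183, 182]
[[0.5738, 0.173], [0.6059, 0.1447]] along,lat rel foot [[-0.0573, 0.0109], [-0.015, 0.0175]]
[[0.5493, 0.1461], [0.5662, 0.125]] along,lat rel foot [[-0.0522, -0.0252], [-0.0251, -0.0256]]
```

Both edges put the foot about 4 mm off the wedge's centre line, which agrees with the 3.4 mm I got from the tool pose. I'll push on slowly and raise the tips a little so the gripper body clears the housing.

{"name": "carry_out", "arguments": {"series": [[[-1,5,-2],-1.5],[[-1,5,-2],-1.5],[[0,4,0],0],[[0,0,0],0]]}}

```text
clock: 4.32
position: [0.5353, 0.2012, 0.0097]
ee_rot: [-0.006, 0.932, 0.363, 0.016]
contact_force: [-0.1, -0.4, 0.0]
width: 0.0147
```

{"name": "carry_out", "arguments": {"series": [[[0,4,0],0],[[0,3,0],0],[[0,0,0],0]]}}

```text
clock: 4.57
position: [0.54, 0.1969, 0.0097]
ee_rot: [-0.006, 0.932, 0.363, 0.016]
contact_force: [-0.3, 0.3, -0.2]
width: 0.0152
```

{"name": "carry_out", "arguments": {"series": [[[0,4,0],0],[[0,4,0],0],[[0,0,0],0]]}}

```text
clock: 4.82
position: [0.5457, 0.1908, 0.0095]
ee_rot: [-0.006, 0.932, 0.362, 0.016]
contact_force: [0.7, -1.2, -0.7]
width: 0.0149
```

{"name": "carry_out", "arguments": {"series": [[[0,4,0],0],[[0,0,0],0]]}}

```text
clock: 4.98
position: [0.5484, 0.1874, 0.0094]
ee_rot: [-0.006, 0.932, 0.362, 0.016]
contact_force: [-0.1, -0.1, -0.8]
width: 0.0152
```

{"name": "carry_out", "arguments": {"series": [[[0,4,0],0],[[0,0,0],0]]}}

```text
clock: 5.15
position: [0.5487, 0.1862, 0.0093]
ee_rot: [-0.009, 0.932, 0.361, 0.014]
contact_force: [1.1, -0.4, 0.3]
width: 0.0152
```

{"name": "carry_out", "arguments": {"series": [[[0,5,0],0]]}}

```text
clock: 5.23
position: [0.5492, 0.1848, 0.0092]
ee_rot: [-0.012, 0.933, 0.36, 0.012]
contact_force: [-10.2, 16.0, 7.7]
width: 0.0152
```

```bash
python3 - <<'E'
from wp import *
s,R,y=st();print(s['position'],s['contact_force'],y)
for n in('top','side'): grab(n,n+'4.png')
s,R,y=st();print(s['position'],s['contact_force'],y)
t=load('top')['frame'][150:270,140:300];s=load('side')['frame'][190:310,190:330]
t=cv2.resize(t,None,fx=2.6,fy=2.6,interpolation=3);s=cv2.resize(s,None,fx=2.6,fy=2.6,interpolation=3)
cv2.imwrite('pics/c4.png',cv2.convertScaleAbs(np.hstack([t,s]),alpha=1.6))
E
```

```text
[0.54915455 0.18483549 0.00921093] [-10.17722391  15.97697274   7.71876738] 42.16828811437035
[0.54937068 0.18460315 0.009229  ] [-6.77155991  8.77269243  4.42649385] 42.1650033632887
```

View pics/c4.png

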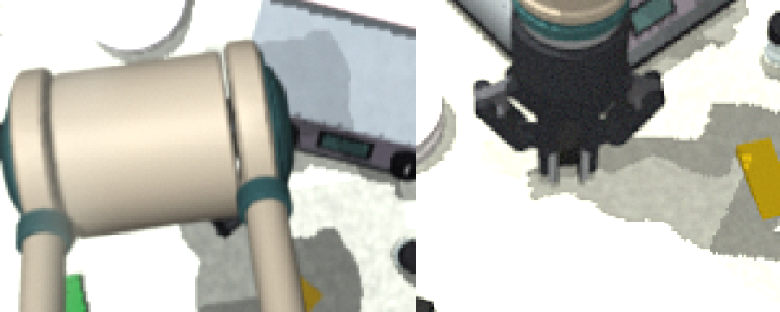

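The push rose sharply to about 19 N, so the wedge seems to have met the foot. From the tool pose, the foot is at about x=24 mm, y=1 mm in the wedge's frame. I'll back off and inspect.

{"name": "carry_out", "arguments": {"series": [[[0,-5,0],0],[[0,-15,0],0],[[0,-30,0],0],[[0,-40,-10],0],[[0,-40,-40],0],[[0,-40,-40],0],[[0,-40,-40],0],[[0,0,0],0]]}}

```text
clock: 6.0
position: [0.4247, 0.3183, 0.112]
ee_rot: [-0.01, 0.934, 0.358, 0.012]
contact_force: [0.6, 0.3, -0.1]
width: 0.0149
```

```bash
python3 - <<'E'
from wp import *
np.set_printoptions(precision=4,suppress=True)
s,R,y=st();print(s['position'],s['contact_force'],y)
for n in('top','side'): grab(n,n+'5.png')
t=load('top')['frame'][150:270,140:300];s=load('side')['frame'][190:310,190:330]
d=load('top');f=d['frame']; m=(f[...,0].astype(int)>=f[...,1]+4)&(f.max(2)>150)
q,a=quad(m,(294,115)); print('plate',a,q,plane(d,q,.098)[:,:2])
q,a=quad(pink(load('side')['frame']),(224,142)); print(a,q)
t=cv2.resize(t,None,fx=2.6,fy=2.6,interpolation=3);s=cv2.resize(s,None,fx=2.6,fy=2.6,interpolation=3)
cv2.imwrite('pics/c5.png',cv2.convertScaleAbs(np.hstack([t,s]),alpha=1.6))
E
```

```text
[0.4247 0.3183 0.112 ] [ 0.6202  0.3361 -0.1131] 41.94448402415009
plate 7362.5 [[263.6276  62.4012]
 [344.8734  83.4304]
 [329.2997 166.3452]
 [242.2975 144.5523]] [[ 0.8494  0.0809]
 [ 0.811  -0.0838]
 [ 0.6406 -0.0504]
 [ 0.6799  0.1205]]
1309.5 [[164.4691 131.035 ]
 [205.409  111.5773]
 [212.1978 160.5601]
 [213.0252 175.455 ]]
```

View pics/c5.png

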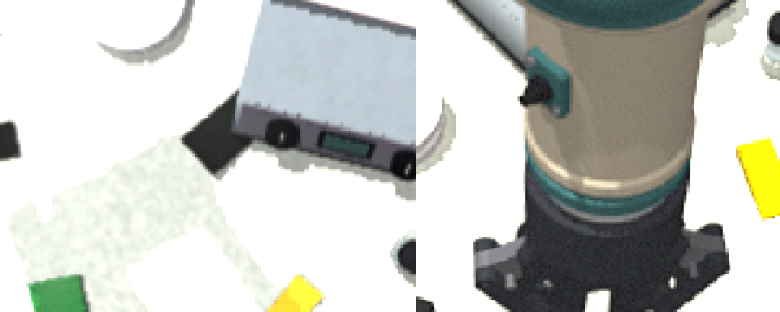

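The top crop shows the wedge partly under the front left corner, with its thick end at crop (183,140)-(216,176). The plate has moved less than 1 mm. Next I'll measure the thick end.

```bash
python3 - <<'E'
from wp import *
np.set_printoptions(precision=4,suppress=True)
d=load('top'); f=d['frame'].copy(); m=(f.max(2)<50); m[:,228:]=0; m[:190]=0;m[:,:205]=0;m[230:]=0
cs,_=cv2.findContours(m.astype(np.uint8),0,cv2.CHAIN_APPROX_NONE); p=max(cs,key=cv2.contourArea)[:,0].astype(float)
def line(s): x=cv2.fitLine(s.astype(np.float32),cv2.DIST_HUBER,0,.01,.01).ravel(); return x
def dist(p,u,v): n=np.array([v[1]-u[1],u[0]-v[0]])/np.linalg.norm(np.subtract(v,u)); t=(p-u)@np.subtract(v,u)/np.dot(np.subtract(v,u),np.subtract(v,u)); return abs((p-u)@n),t
A,B,C,D=[210.4,203.8],[223.1,217.7],[228,191],[228,213.8]
L=[]
for u,v in((A,B),(A,C),(B,D)):
    e,t=dist(p,u,v); s=p[(e<2)&(t>.1)&(t<.9)&(p[:,0]<227)]; l=line(s); L.append(np.cross([l[2],l[3],1],[l[2]+l[0],l[3]+l[1],1])); P=plane(d,[[l[2]-5*l[0],l[3]-5*l[1]],[l[2]+5*l[0],l[3]+5*l[1]]],.016); w=P[1]-P[0]; print(len(s),np.degrees(np.arctan2(w[1],w[0])))
q=np.array([np.cross(L[0],L[1]),np.cross(L[0],L[2])]);q=q[:,:2]/q[:,2:];P=plane(d,q,.018)[:,:2];print(q,P,np.linalg.norm(P[0]-P[1]))
v=P[0]-P[1];v/=np.linalg.norm(v);a=np.array([v[1],-v[0]]);M=P.mean(0);c=M+.045*a;r=np.array([.602,.122])-c
print('heading',np.degrees(np.arctan2(a[1],a[0])),'centre',c,'foot in wedge',r@a,r@v)
print(manip.get_state()['position'])
E
```

```text
13 -137.4047433410441
12 -48.887615854019295
1 -89.04446373258506
[[210.2607 202.9523]
 [219.1453 213.    ]] [[0.5704 0.1862]
 [0.5495 0.1669]] 0.02844448358068198
heading -47.39418461420051 centre [0.5904 0.1434] foot in wedge 0.02361840732126285 -0.00596954672295321
[0.4252 0.3148 0.1081]
```

The thick-end corner puts the wedge's centre at about (0.586, 0.140), heading -47.4°, with the foot at x≈24 mm, y≈0 mm in the wedge's frame. That matches the tool-pose estimate. Next is the press at corner_top, about (0.616, 0.117, 0.078).

```bash
python3 - <<'E'
from g import *
rows([(.45,.30,.16,42),(.616,.117,.16,42),(.616,.117,.09,42)])
E
```

```text
z axis [ 0.011  0.023 -1.   ] yaw 41.91 pos [0.4252 0.3148 0.1081] F [-0.03  0.5   0.35] w 0.014803529847458786
[[[4.3,13.8,-25.9],-0.05],[[4.3,13.8,-25.9],-0.05],[[0.1,35.3,-0.0],0.0],[[0.1,35.3,-0.0],0.0],[[0.1,35.3,-0.0],0.0],[[0.1,35.3,-0.0],0.0],[[0.1,35.3,-0.0],0.0],[[0.1,35.3,-0.0],0.0],[[0.1,35.3,-0.0],0.0],[[0.0,0.0,35.0],0.0],[[0.0,0.0,35.0],0.0]]
```

{"name": "carry_out", "arguments": {"series": [[[4,10,-26],0],[[4,14,-26],0],[[0,35,0],0],[[0,35,0],0],[[0,35,0],0],[[0,35,0],0],[[0,35,0],0],[[0,30,0],0],[[0,25,0],0],[[0,0,0],0]], "fingers": 0}}

```text
clock: 6.93
position: [0.6059, 0.1084, 0.1427]
ee_rot: [-0.004, 0.934, 0.356, -0.001]
contact_force: [0.1, 1.1, -0.3]
width: 0.0
```

```bash
python3 - <<'E'
from g import *
rows([(.616,.117,.115,42),(.616,.117,.085,42)])
E
```

```text
z axis [-0.006  0.006 -1.   ] yaw 41.7 pos [0.6059 0.1084 0.1427] F [ 0.09  1.13 -0.32] w 2.6307633684135625e-05
[[[13.2,0.3,27.7],-0.3],[[0.0,0.0,30.0],0.0]]
```

{"name": "carry_out", "arguments": {"series": [[[13,0,20],0],[[0,0,20],0],[[0,0,12],0],[[0,0,0],0]]}}

```text
clock: 7.27
position: [0.6161, 0.109, 0.0818]
ee_rot: [-0.003, 0.936, 0.351, -0.005]
contact_force: [-0.5, 0.0, -0.2]
width: 0.0004
```

{"name": "carry_out", "arguments": {"series": [[[0,0,3],0]]}}

```text
clock: 7.35
position: [0.6157, 0.1082, 0.0777]
ee_rot: [-0.004, 0.937, 0.35, -0.006]
contact_force: [-4.0, 5.6, 53.6]
width: 0.0
```

{"name": "carry_out", "arguments": {"series": [[[0,0,0],0]]}}

```text
clock: 7.43
position: [0.6159, 0.1081, 0.0781]
ee_rot: [-0.004, 0.937, 0.35, -0.006]
contact_force: [-0.9, 2.8, 7.4]
width: 0.0001
```

{"name": "carry_out", "arguments": {"series": [[[0,0,1],0],[[0,0,1],0]]}}

```text
clock: 7.6
position: [0.6159, 0.1081, 0.0781]
ee_rot: [-0.004, 0.937, 0.349, -0.006]
contact_force: [-1.3, -0.1, 5.0]
width: 0.0001
```

{"name": "carry_out", "arguments": {"series": [[[0,0,1.5],0],[[0,0,1.5],0],[[0,0,1.5],0],[[0,0,1.5],0]]}}

```text
clock: 7.93
position: [0.6159, 0.1081, 0.0781]
ee_rot: [-0.004, 0.937, 0.349, -0.004]
contact_force: [-1.3, 0.4, 6.6]
width: 0.0001
```

{"name": "carry_out", "arguments": {"series": [[[0,0,2],0],[[0,0,2],0],[[0,0,2],0],[[0,0,2],0]]}}

```text
clock: 8.27
position: [0.6159, 0.1081, 0.0781]
ee_rot: [-0.003, 0.937, 0.349, -0.001]
contact_force: [-3.4, 0.5, 9.7]
width: -0.0001
```

The press reached 9.7 N with no sinking: z stayed at 0.0781 throughout. I'll lift off, move clear and look.

{"name": "carry_out", "arguments": {"series": [[[0,0,-5],0],[[0,0,-20],0],[[0,0,-40],0],[[0,-30,-25],0],[[0,-40,0],0],[[0,-40,0],0],[[0,-40,0],0],[[0,-40,0],0],[[0,-40,0],0],[[0,0,0],0]]}}

```text
clock: 9.1
position: [0.4645, 0.2847, 0.1762]
ee_rot: [-0.002, 0.939, 0.345, 0.003]
contact_force: [-0.8, -0.4, -0.1]
width: -0.0002
```

```bash
python3 - <<'E'
from wp import *
np.set_printoptions(precision=4,suppress=True)
s,R,y=st();print(s['position'],s['contact_force'],y)
for n in('top','side'): grab(n,n+'6.png')
t=load('top')['frame'][150:270,140:300];s=load('side')['frame'][190:310,190:330]
d=load('top');f=d['frame']; m=(f[...,0].astype(int)>=f[...,1]+4)&(f.max(2)>150)
q,a=quad(m,(294,115)); print('plate',a,plane(d,q,.098)[:,:2])
t0=cv2.imread('pics/top5.png')[196:222,206:240].astype(int); print('diff wedge area',abs(f[196:222,206:240].astype(int)-t0).mean())
t=cv2.resize(t,None,fx=2.6,fy=2.6,interpolation=3);s=cv2.resize(s,None,fx=2.6,fy=2.6,interpolation=3)
cv2.imwrite('pics/c6.png',cv2.convertScaleAbs(np.hstack([t,s]),alpha=1.6))
E
```

```text
[0.4645 0.2847 0.1762] [-0.7569 -0.3535 -0.0946] 40.365710963797774
plate 7379.0 [[ 0.8494  0.0811]
 [ 0.8109 -0.0847]
 [ 0.6409 -0.0498]
 [ 0.6797  0.1206]]
diff wedge area 6.70211161387632
```

View pics/c6.png

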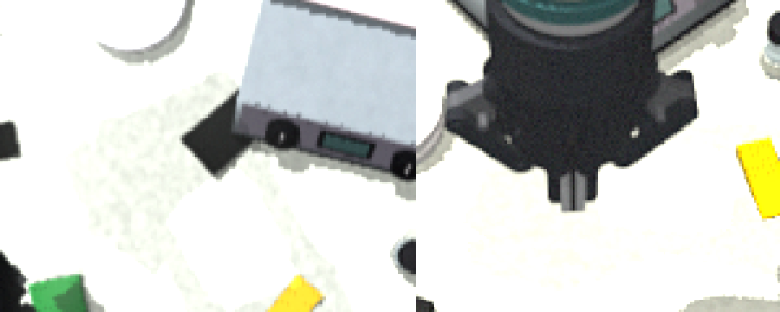

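The wedge sits exactly where it was, and the plate's corners have moved less than 1 mm. One gentle nudge will confirm the wedge is still tight.

```bash
python3 - <<'E'
from g import *
rows([(.512,.226,.13,42),(.512,.226,.012,42)])
E
```

```text
z axis [ 0.01   0.002 -1.   ] yaw 40.29 pos [0.4688 0.2813 0.1763] F [ 0.33 -0.33  0.35] w 9.121143443234384e-05
[[[-1.0,23.4,15.4],-0.57],[[-1.2,23.4,15.4],-0.57],[[-1.4,23.3,15.4],-0.57],[[0.0,0.0,39.3],0.0],[[0.0,0.0,39.3],0.0],[[0.0,0.0,39.3],0.0]]
```

{"name": "carry_out", "arguments": {"series": [[[-1,20,15],-0.6],[[-1,20,15],-0.6],[[-1,18,15],-0.6],[[0,0,37],0],[[0,0,35],0],[[0,0,25],0],[[0,0,10],0],[[0,0,0],0]], "fingers": 15}}

```text
clock: 9.87
position: [0.5233, 0.2246, 0.0223]
ee_rot: [0.005, 0.934, 0.356, 0.013]
contact_force: [-0.5, -0.3, -1.3]
width: 0.015
```

```bash
python3 - <<'E'
from g import *
rows([(.546,.188,.010,42.2)],step=6)
E
```

```text
z axis [ 0.029  0.    -1.   ] yaw 41.75 pos [0.5233 0.2246 0.0223] F [-0.47 -0.28 -1.29] w 0.015040462015350075
[[[-0.9,5.3,1.5],-0.06],[[-0.9,5.3,1.5],-0.06],[[-0.9,5.3,1.5],-0.06],[[-0.9,5.3,1.5],-0.06],[[-1.0,5.3,1.5],-0.06],[[-1.0,5.3,1.5],-0.06],[[-1.0,5.3,1.5],-0.06],[[-1.0,5.3,1.5],-0.06]]
```

{"name": "carry_out", "arguments": {"series": [[[-1,0,6],0],[[-1,0,6],0],[[-1,8,0],0],[[-1,8,0],0],[[-1,8,0],0],[[-1,4,0],0],[[0,0,0],0]]}}

```text
clock: 10.45
position: [0.5453, 0.1941, 0.0132]
ee_rot: [0.006, 0.935, 0.355, 0.017]
contact_force: [-0.3, 0.9, 0.8]
width: 0.0149
```

{"name": "carry_out", "arguments": {"series": [[[0,3,0],0]]}}

```text
clock: 10.53
position: [0.5476, 0.1917, 0.0138]
ee_rot: [0.006, 0.935, 0.354, 0.018]
contact_force: [-0.3, 0.6, 0.1]
width: 0.0149
```

{"name": "carry_out", "arguments": {"series": [[[0,2,3],0]]}}

```text
clock: 10.62
position: [0.5501, 0.1901, 0.0118]
ee_rot: [0.007, 0.935, 0.354, 0.019]
contact_force: [0.7, 0.1, 0.1]
width: 0.0151
```

{"name": "carry_out", "arguments": {"series": [[[0,1.5,0],0]]}}

```text
clock: 10.7
position: [0.551, 0.1887, 0.0117]
ee_rot: [0.007, 0.935, 0.354, 0.019]
contact_force: [0.0, -0.3, 0.2]
width: 0.015
```

{"name": "carry_out", "arguments": {"series": [[[0,1.5,0],0]]}}

```text
clock: 10.78
position: [0.5521, 0.1877, 0.0117]
ee_rot: [0.007, 0.935, 0.354, 0.019]
contact_force: [-0.1, 0.8, 1.1]
width: 0.0148
```

{"name": "carry_out", "arguments": {"series": [[[0,1.5,0],0]]}}

```text
clock: 10.87
position: [0.5523, 0.1872, 0.0117]
ee_rot: [0.006, 0.935, 0.354, 0.018]
contact_force: [-3.7, 5.7, 1.8]
width: 0.0149
```

{"name": "carry_out", "arguments": {"series": [[[0,1.5,0],0]]}}

```text
clock: 10.95
position: [0.5523, 0.1873, 0.0117]
ee_rot: [0.004, 0.935, 0.354, 0.018]
contact_force: [-3.0, 5.1, 2.4]
width: 0.0148
```

The wedge holds at about 6-7 N of push without moving, so it is tight. I'll retreat, check once more numerically and hand in.

{"name": "carry_out", "arguments": {"series": [[[0,-5,0],0],[[0,-15,0],0],[[0,-30,0],0],[[0,-30,-20],0],[[0,-20,-40],0],[[0,0,-40],0],[[0,0,-40],0],[[0,0,0],0],[[0,0,0],0],[[0,0,0],0]]}}

```text
clock: 11.78
position: [0.4709, 0.2687, 0.1512]
ee_rot: [0.005, 0.934, 0.356, 0.015]
contact_force: [-0.6, -0.4, -0.3]
width: 0.0145
```

```bash
python3 - <<'E'
from wp import *
np.set_printoptions(precision=4,suppress=True)
s,R,y=st();print(s['position'],s['contact_force'],s['clock'])
d=grab('top','top7.png');f=d['frame']; m=(f[...,0].astype(int)>=f[...,1]+4)&(f.max(2)>150)
q,a=quad(m,(294,115)); print('plate',a,plane(d,q,.098)[:,:2])
for n in ('top5','top6'): 
    g=cv2.imread('pics/%s.png'%n); A=(g.max(2)<50)[200:220,206:229]; B=(f.max(2)<50)[200:220,206:229]; print(n,A.sum(),B.sum(),(A^B).sum(),np.argwhere(A).mean(0),np.argwhere(B).mean(0))
manip.sign_off()
E
```

```text
[0.4709 0.2687 0.1512] [-0.6431 -0.3599 -0.304 ] 11.7833
plate 7375.0 [[ 0.8493  0.0811]
 [ 0.8101 -0.0881]
 [ 0.641  -0.0493]
 [ 0.6796  0.1206]]
top5 214 216 2 [ 6.1402 14.7804] [ 6.1481 14.7639]
top6 216 216 0 [ 6.1481 14.7639] [ 6.1481 14.7639]
the job is handed in; nothing more can be done
```

The larger black wedge is under the short front left foot, thin end first, and the job is handed in at about 12 s of the 51 s. sign_off gives no verdict, so the results below are my own checks.

- **Wedge position:** I pushed it along the bench with two fingertips on its thick end, on a slight arc. The foot came out at about x = 24 mm, y = 0 mm in the wedge's frame. The tool pose and the top camera agreed on this.
- **Tightness:** After the press, a gentle re-push held at about 6–7 N without moving. The wedge's picture was the same before and after that nudge.
- **Corner press:** I pressed the corner above the foot at 5–10 N for about 0.8 s. The deck stayed at 78.1 mm and did not sink.
- **Hotplate:** In the top camera, three corners of the white plate moved less than 1 mm from the start. The fourth, back right, read about 5 mm off in the last picture, after under 2 mm in the earlier ones. I put that down to noise in the corner fit near the rod, but did not check it. I did not measure the tilt directly.
- **Glassware and dishes:** The arm stayed clear of them and the last views showed nothing amiss, but I did not re-measure their positions.

Two forces briefly exceeded the target:
- **First push:** It reached about 19 N, against the suggested 4–10 N.
- **First touch of the press:** It spiked to about 54 N against a firm press of 8–15 N, though below the 120 N wrist limit. It was the fingertips that touched, so I don't expect the 40 N limit on the arm and gripper body to apply.

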